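Clamp a power bank with a fold-out crank

TASK

Swing the folding crank arm of the bench clamp fully out by its upright knob (clockwise seen from above, to its stop), then crank clockwise until the power bank is held firmly between both jaws and the crank will go no further. Then fold the crank arm fully back in over the disc and let go; work the clamp by its crank only, and do not touch the power bank or shift the carton and the round tin beside it.

Things in the scene. Friction and masses are not known exactly. Their poses are not given: they have to be found in the camera images.
- clamp: Grey and bare-aluminium rack-and-pinion bench clamp, fixed to the bench. Base plate 272 x 84 x 10 mm. Origin under the crank axis, on the bench; x points along the base to the fixed jaw, z up. Round the origin a gear housing 85 x 78 mm, top 44 mm above the bench, and on it a dark steel crank disc 62 mm across, its top 60 mm above the bench. Jaws reach 45 mm above the bench.
- crank_axis (a point): Point on the vertical axis of the crank disc, 98 mm above the bench, at the height of the middle of the knob. Its x axis points along the base to the fixed jaw; z is up. Mind a tall solid cabinet on the robot's left: its nearest corner is 0.17 m ahead and 0.15 m left of the base axis, its front runs from there to the back left and its side ahead and left.
- fold_pivot (a point): Point on the vertical pin on which the folding arm turns, 18 mm from the crank axis on the disc, 98 mm above the bench (at the height of the middle of the knob; the pin itself is lower). Its x axis points outward from the crank axis.
- knob_mid (a point): Middle of the upright black knob at the end of the folding steel arm, 34 mm from the fold pivot. Round, 18 mm in diameter, 69 to 117 mm above the bench, this point at 98 mm; it spins freely, so a hand holding it need not turn. Arm 13 mm wide, its top 67 mm up. Folded in, the knob is over the disc, 16 mm from the crank axis opposite the pivot; out, 52 mm from the axis beyond the pivot.
- handle (a joint): Fold angle of the arm about the pivot, rad, growing clockwise seen from above: 0 = folded in over the disc (stop), 3.14 = fully out (stop); begins at 0 to 0.3. Moves with about 1 N at the knob and stays where left. Fully out, pushing the knob clockwise holds it on its stop and turns the disc; pushing it anticlockwise folds it back in.
- crank (a joint): Turn of the disc, rad; grows clockwise seen from above and closes the clamp, 12 mm of jaw travel per rad. With the arm out it takes about 4 N at the knob; from near 4.5 rad the jaws grip and the force rises, to some 9 N near 4.85 where the sprung face bottoms, then steeply; 12 N clamps well. Friction holds it where left, also while the arm is folded in. Begins at 0 to 1.2.
- moving_jaw: Aluminium jaw with a black rubber face (sprung, 4 mm of give), 84 mm wide, that slides along the clamp's x axis. Its origin lies 10 mm above the bench and its face 68 mm ahead (+x) of its origin, the origin being under the crank axis at crank 0.
- fixed_jaw: Fixed aluminium jaw with a black rubber face at the clamp's far end, 84 mm wide; its face stands 192 mm from the crank axis (the body's origin lies under the crank axis).
- bank_mid (a point): Centre of the power bank, a flat black slab 146 x 70 x 15 mm (x along its length) that lies loose on the clamp's bed between the jaws, its long side across the clamp. The jaws close on its 70 mm width.
- power_bank: The same power bank; origin at the centre of its underside.
- tip_box: Bystander: brown carton 38 x 75 x 30 mm beside the clamp, origin under its centre.
- solder_tin: Bystander: low round tin, white with a blue lid, 54 mm across, 26 mm high, beside the clamp's gear housing, origin under its centre.

How it is judged:
On the way, in this order (a step that is already met when the one before it is completed fails the run):
1. the crank arm has been swung out (fold angle above 2.8 rad) (value of joint handle above 2.8 rad), for 0.2 s.
2. with the arm out (above 2.5 rad), the crank has closed the clamp: each jaw presses on the power bank with more than 5 N (value of joint handle above 2.5 rad and contact force between each of moving_jaw, fixed_jaw and power_bank above 5 N), for 0.2 s.
At the end, for the whole second after the job is handed in: The crank arm lies folded in over the disc (fold angle under 0.35 rad) and at rest, and the power bank lies flat (within 0.1 rad) and still, with each jaw pressing on it with more than 3 N (value of joint handle below 0.35 rad and contact force between each of moving_jaw, fixed_jaw and power_bank above 3 N and angle between power_bank's own z axis and vertical below 0.1 rad and linear speed of power_bank below 0.02 m/s and velocity of joint handle between -0.1 and 0.1 rad/s); the robot touches nothing.
It fails at once if the robot touches the moving jaw or the power bank with more than 4 N (the crank alone works the clamp) (contact force between any of the fingers, the arm and moving_jaw above 4 N or contact force between any of the fingers, the arm and power_bank above 4 N).
It fails at once if the carton or the round tin is moved by more than 40 mm (distance of any of tip_box, solder_tin from where it was at the start of the episode above 0.04 m).
It also fails if it takes over 58 s, if anything falls off the work surface, if the arm or the gripper's body presses on something with over 40 N, if the wrist force passes 120 N, or if a joint passes its speed limit or range.

ROBOT

A 7-joint arm with a two-finger parallel gripper is mounted at the origin on a cart in front of the work surface, level with it; the furniture and walls round the work are solid. World frame = base frame: x ahead of the robot, y to its left, z up, the work surface at z = 0. Lengths are in m, angles in rad, forces in N, time in s.
With the tool pointing down it reaches from about 0.35 to 0.9 m from the base axis. Payload 7.2 kg.
Tool frame: the origin (TCP) lies at the very end of the fingers, on their centre line; the grasp point (between the pads) lies 19 mm behind it; z points along the fingers, y is the line along which they close (so a half turn about z gives the same grasp; the last joint's range is limited). The gripper opens to 88 mm and grips with 3 to 60 N. Pads are 20 mm wide; open, the fingers measure 115 mm over their backs; the gripper's body (75 mm by 178 mm) begins 61 mm behind the grasp point.
Start: joints at [1.043, 0.411, -0.013, 1.596, 0.006, 1.134, -0.082], TCP at [0.277, -0.56, 0.223] pointing down, gripper open.
Joint ranges: [-2.95, 2.95], [-0.29, 1.99], [-1.47, 1.44], [0.14, 2.54], [-1.03, 4.17], [0.13, 1.85], [-2.86, 2.86]. Speed limits (rad/s): [2.39, 2.39, 3.01, 3.01, 3.14, 3.14, 3.14].

INTERFACE

Orientations are given as [roll, pitch, yaw] about the fixed x, y, z axes, in that order (R = Rz(yaw) Ry(pitch) Rx(roll)).
In Python, from bench import * gives the robot as it stands. The module is installed in compiled form; this text tells all that it offers.
- The arm moves only by the tool arm_command, never from a script. Its argument "series" is a list of rows, each a list of 5 numbers: the finger opening in m, from 0 to 0.0878, then the shift along the tool's x, y, z in m, then the turn about the tool's z in rad. In form: [[grip, dx, dy, dz, turn], ...]. A call has 1 to 5 rows; each row is the pose to reach, as a shift and turn from the pose commanded when the call began, along the tool's axes at that moment; what a row does not reach only later rows make up. A row lasts 1/8 s, in which the tool goes at most 62.5 mm and 10.7 degrees, less where a joint would pass 70% of its speed; a pose out of reach is approached as far as the arm can. A call with a gripper value outside its range is refused whole. The fingers move at their own pace and stop on an object; "grip_force" is the grip in N (left out, the last holds). Time passes only in rows, so rows that repeat a pose let the fingers close. It gives the time, the measured TCP pose, the force, the opening and the grip force at its end, in the units of the state.
- read_state(): the state, without advancing time (a new reading comes with each control period).
- camera(name): name is "scene" or "top"; returns a dict with "frame" (480x640x3 uint8, red, green, blue), "mtx" (3x3 intrinsics, pixels), "pose" (4x4, takes a point from camera to world coordinates). Camera axes: x right, y up, looking along -z (the intrinsics and any distortion apply to the point x, -y, -z); pixel columns grow to the right and rows downward; lengths in m; the calibration is good to about 2 mm. A picture is of the moment at which its call begins. There is no depth.
- hand_in(): hands the job in; it is judged then, once.
The state is a dict: "t": time; "joints": joint angles; "qd": joint speeds; "effort": joint torques, N m; "tcp_pos": TCP position; "eef_rot": TCP orientation; "wrist_force": force on the tool from outside, world axes, zero at the start; "wrist_torque": the same for the moment, N m; "gripper_width": opening from 0.0 (shut) to 1.0 (fully open); "grasp_force": force on a finger pad.
Only numpy, scipy, OpenCV 4.12 (cv2) and the standard library are available. Lean on these libraries where they do the work, as an engineer would, in place of code of your own. Each camera call takes 0.05 s, during which the arm holds its last target. There are 200 camera calls.

## Working session

There is one attempt and no reset: what is moved stays moved. The work goes in short steps, Python scripts to look and compute and a tool call to move; the robot and the scene stay as the last step left them, time stands still between calls to the robot, and variables do not carry over. Pictures are saved under pics/ and viewed, at most 10 in all, crops included, and the job is handed in when it is done.

Besides the shell and the picture viewer there is one more tool, called after "Request:" by a JSON object that holds its "api" and its "payload", one argument or row to a line. arm_command: Moves the arm, as the interface text tells. Its arguments: {"type":"object","properties":{"series":{"type":"array","items":{"type":"array","items":{"type":"number"}}},"grip_force":{"type":"number"}},"required":["series"]}

```bash
mkdir -p pics
python3 - <<'E'
from bench import *
import cv2
for n in("top","scene"):
    c=camera(n); cv2.imwrite(f"pics/{n}0.png",c["frame"][:,:,::-1]); print(n,c["mtx"].tolist(),c["pose"].round(4).tolist(),[k for k in c])
print(read_state())
E
```

```text
top [[590.8654318499542, 0.0, 319.198439166609], [0.0, 590.8654318499542, 234.5017135108323], [0.0, 0.0, 1.0]] [[0.0064, 0.9876, -0.1571, 0.3735], [-0.9998, 0.0033, -0.0196, -0.3071], [-0.0188, 0.1572, 0.9874, 0.9239], [0.0, 0.0, 0.0, 1.0]] ['frame', 'mtx', 'pose']
scene [[460.72661338887616, 0.0, 322.12721995724564], [0.0, 460.72661338887616, 232.67883262629215], [0.0, 0.0, 1.0]] [[0.8891, -0.198, 0.4127, 0.8541], [0.4576, 0.4031, -0.7925, -0.965], [-0.0095, 0.8935, 0.449, 0.4532], [0.0, 0.0, 0.0, 1.0]] ['frame', 'mtx', 'pose']
{'t': 0.1, 'joints': array([ 1.04279983,  0.41183317, -0.01270789,  1.59693791,  0.00561422,
        1.13431898, -0.082196  ]), 'qd': array([-0.00048443, -0.00171371, -0.00072139, -0.00106037, -0.00040995,
       -0.00093467,  0.00207367]), 'effort': array([ 2.08129532e-03, -5.89098573e+01,  6.43265750e-01, -2.91712993e+01,
       -5.38579992e-02,  1.44953988e-02,  1.22399606e-04]), 'tcp_pos': array([ 0.27711133, -0.55970284,  0.22189413]), 'eef_rot': array([-3.14013566e+00,  1.17687837e-04,  4.59826911e-01]), 'wrist_force': array([ 0.43367969, -0.16450355,  0.576168  ]), 'wrist_torque': array([ 0.03688022, -0.02908169,  0.07253959]), 'grasp_force': 0.0, 'gripper_width': 0.9987969920092544}
```

View pics/top0.png

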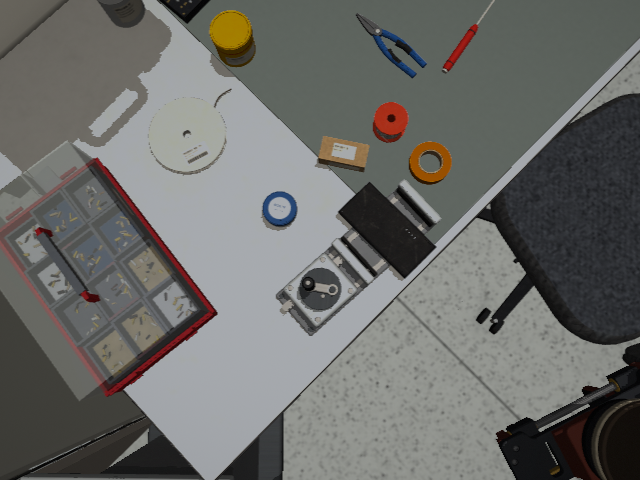

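View pics/scene0.png

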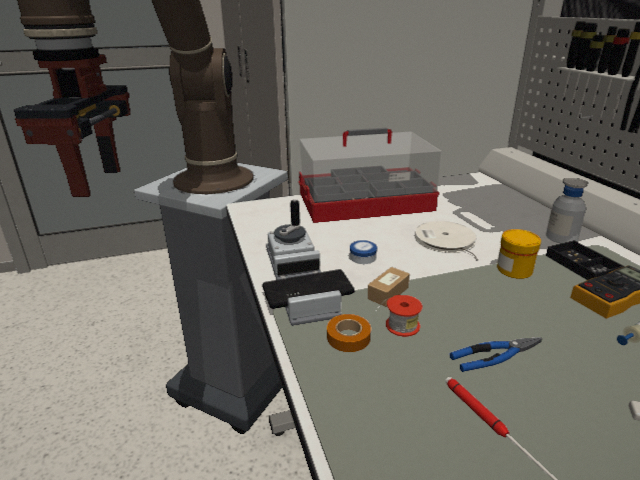

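Top: crank disc near (320,289), knob near (308,284), pivot end near (333,291), bank (387,230), tin (280,208), carton (344,153). I'll zoom in on the crank.

```bash
cat > h.py <<'E'
import numpy as np
def proj(c,p):
    T=c["pose"]; q=T[:3,:3].T@(np.asarray(p,float)-T[:3,3]); u=c["mtx"]@np.array([q[0],-q[1],-q[2]]); return u[:2]/u[2]
def back(c,u,v,z):
    T=c["pose"]; d=np.linalg.inv(c["mtx"])@np.array([u,v,1.]); d=T[:3,:3]@np.array([d[0],-d[1],-d[2]]); o=T[:3,3]; return o+d*(z-o[2])/d[2]
E
python3 - <<'E'
from bench import *
import cv2
from h import *
c=camera("top")
f=c["frame"][225:345,255:415,::-1]
cv2.imwrite("pics/crop1.png",cv2.resize(f,None,fx=5,fy=5,interpolation=cv2.INTER_CUBIC))
for n,u,v,z in [("disc",320,289,.06),("knob",308,284,.117),("pivot",333,291,.067),("bank",387,230,.027),("tin",280,208,.026),("cart",344,153,.03)]: print(n,back(c,u,v,z).round(4))
E
```

```text
disc [ 0.4305 -0.2916  0.06  ]
knob [ 0.4334 -0.2762  0.117 ]
pivot [ 0.4272 -0.3106  0.067 ]
bank [ 0.5236 -0.3934  0.027 ]
tin [ 0.5578 -0.2282  0.026 ]
cart [ 0.6451 -0.3274  0.03  ]
```

View pics/crop1.png

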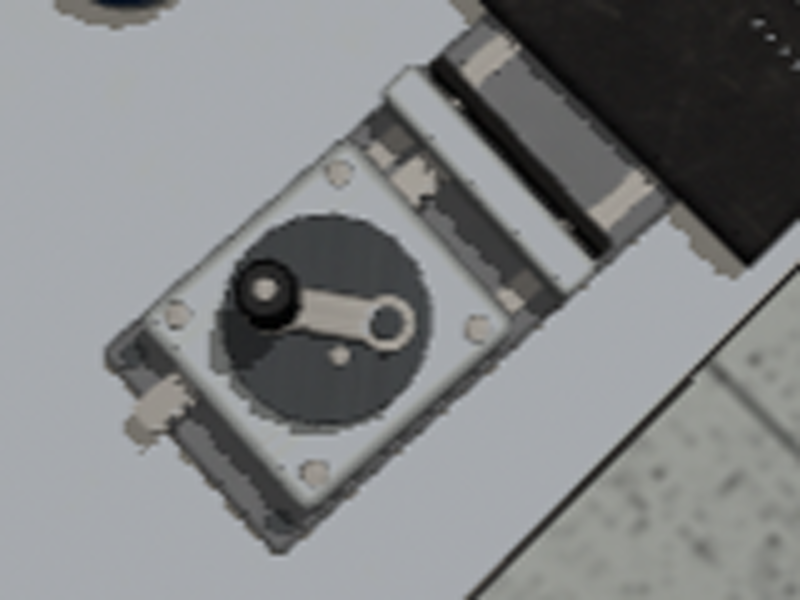

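Crop: disc centre is at crop (325,322), pin (388,325) and knob top (265,289), so the arm is almost folded in. The moving jaw's rubber edge runs (435,65)-(605,255).

Run:
```python
from bench import *
from h import *
c=camera("top"); s=camera("scene")
g=lambda a,b,z: back(c,255+(a+.5)/5-.5,225+(b+.5)/5-.5,z)
D=g(325,322,.06);P=g(388,325,.067);K=g(265,289,.117)
print("D",D,"P",P,"K",K,np.linalg.norm((P-D)[:2]),np.linalg.norm((K-P)[:2]))
a=lambda v:np.degrees(np.arctan2(v[1],v[0]))
print("angP",a(P-D),"fold",a(D-P)-a(K-P))
# housing top corners (z .044): 
H=[g(*q,.044) for q in [(345,140),(508,322),(308,505),(150,322)]]
C=np.mean(H,0);print("housing centre",C,"yaw",a(H[0]-H[3]),a(H[1]-H[2]),[np.linalg.norm(H[i]-H[i-1]) for i in range(4)])
th=np.radians((a(H[0]-H[3])+a(H[1]-H[2]))/2);ex=np.array([np.cos(th),np.sin(th)])
for q in [(435,65),(605,255)]: 
    f=(g(*q,.045)-D)[:2]@ex; print("face",f,"crank",(f-.068)/.012)
f=(back(c,*[ (370+435)/2,(183+245)/2 ],.027)-D)[:2]@ex;print("bank along x",f)
# box: right corner base, height from scene
B=back(c,215,313,0.0);print("box corner",B)
for z in (0,.05,.1,.15,.2): print(z,proj(s,[B[0],B[1],z]).round(0))
print(proj(s,[*D[:2],.06]),proj(s,[*K[:2],.117]))
```

```text
D [ 0.43044852 -0.2910525   0.06      ] P [ 0.42921477 -0.30941832  0.067     ] K [ 0.43560405 -0.2756626   0.117     ] 0.018407206201653585 0.0343550768621621
angP -93.84312849557332 fold 6.87501001023206
housing centre [ 0.43169211 -0.29156746  0.044     ] yaw -46.49635837342681 -47.500400318975615 [np.float64(0.07961483131834783), np.float64(0.07289753576551761), np.float64(0.08003925217141655), np.float64(0.0715085309517043)]
face 0.07705209707749285 crank 0.7543414231244033
face 0.07515337286007245 crank 0.5961144050060374
bank along x 0.1731260104927169
box corner [ 0.39630227 -0.12740138  0.        ]
0 [314. 223.]
0.05 [313. 202.]
0.1 [313. 181.]
0.15 [312. 159.]
0.2 [312. 136.]
[288.54293517 230.49206789] [293.81469821 200.73772303]
```

Request:
{"api": "arm_command", "payload": {
  "series": [
    [0.087,0.054,-0.037,0,0],
    [0.087,0.107,-0.074,0,0],
    [0.087,0.161,-0.111,0,0],
    [0.087,0.215,-0.148,0,0],
    [0.087,0.268,-0.184,0,0]
  ],
  "grip_force": 15
}}

```text
t: 0.88
tcp_pos: [0.4304, -0.2854, 0.2229]
eef_rot: [3.141, -0.0, 0.46]
wrist_force: [1.4, -0.1, 1.2]
gripper_width: 0.993
grasp_force: 0.0
```

Request:
{"api": "arm_command", "payload": {
  "series": [
    [0.087,0,0,0.03,0],
    [0.087,0,0,0.065,0],
    [0.087,0,0,0.1,0],
    [0.087,0,0,0.1,0],
    [0.087,0,0,0.1,0]
  ]
}}

```text
t: 1.5
tcp_pos: [0.4302, -0.2876, 0.1237]
eef_rot: [3.141, -0.001, 0.46]
wrist_force: [0.4, -0.3, -0.5]
gripper_width: 0.99
grasp_force: 0.0
```

Run:
```python
from bench import *
import cv2
s=read_state();print(s['t'],s['tcp_pos'],s['eef_rot'],s['wrist_force'],s['joints'])
a=camera("top")["frame"][190:390,220:440];b=camera("scene")["frame"][100:320,180:422]
f=lambda i:cv2.resize(i,(400,400*i.shape[0]//i.shape[1]),interpolation=cv2.INTER_CUBIC)
a,b=f(a),f(b);h=min(len(a),len(b))
cv2.imwrite("pics/p2.png",cv2.hconcat([a[:h],b[:h]])[:,:,::-1])
```

```text
1.5 [ 0.43024278 -0.28759805  0.12372954] [ 3.14070558e+00 -6.12841040e-04  4.59724555e-01] [ 0.36387405 -0.31004582 -0.52663682] [ 0.62392439  0.34995668 -0.15800497  1.95511754  0.07250701  0.84076472
 -0.68406356]
```

View pics/p2.png

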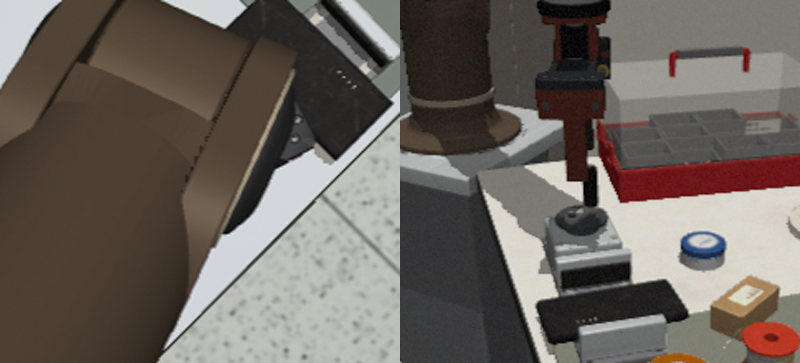

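The arm blocks the top view. In the scene crop the fingers sit over the knob at (590,185), about 1 cm short, so I'll correct, descend and grip.

Request:
{"api": "arm_command", "payload": {
  "series": [
    [0.087,0.01,-0.008,0,0],
    [0.087,0.01,-0.008,0.02,0],
    [0.087,0.01,-0.008,0.042,0],
    [0.087,0.01,-0.008,0.042,0],
    [0.087,0.01,-0.008,0.042,0]
  ]
}}

```text
t: 2.22
tcp_pos: [0.4358, -0.2754, 0.0816]
eef_rot: [3.141, -0.001, 0.46]
wrist_force: [-0.5, -0.6, 0.3]
gripper_width: 0.989
grasp_force: 0.0
```

Request:
{"api": "arm_command", "payload": {
  "series": [
    [0.03,0,0,0,0],
    [0.03,0,0,0,0],
    [0.022,0,0,0,0],
    [0.01,0,0,0,0],
    [0.01,0,0,0,0]
  ],
  "grip_force": 15
}}

```text
t: 2.85
tcp_pos: [0.4351, -0.2756, 0.0807]
eef_rot: [3.142, -0.0, 0.46]
wrist_force: [-1.1, -0.3, -0.2]
gripper_width: 0.458
grasp_force: 0.0
```

Request:
{"api": "arm_command", "payload": {
  "series": [
    [0.01,0,0,0,0],
    [0.01,0,0,0,0],
    [0.01,0,0,0,0],
    [0.01,0,0,0,0],
    [0.01,0,0,0,0]
  ]
}}

```text
t: 3.48
tcp_pos: [0.4351, -0.2758, 0.0807]
eef_rot: [3.141, 0.0, 0.46]
wrist_force: [-0.8, -0.4, -0.6]
gripper_width: 0.2
grasp_force: 15.0
```

```bash
cat > plan.py <<'E'
import numpy as np
yaw=.46; X=np.array([np.cos(yaw),np.sin(yaw)]);Y=np.array([np.sin(yaw),-np.cos(yaw)])
def arc(c,r,a0,a1,n):
    """rows (tool dx,dy mm) per 5 along arc about c, angles deg"""
    a=np.radians(np.linspace(a0,a1,n+1)); p=np.c_[c[0]+r*np.cos(a),c[1]+r*np.sin(a)]
    for i in range(0,n,5):
        d=p[i+1:i+6]-p[i]; print(i,np.c_[d@X,d@Y].round(4).tolist(),'end',p[min(i+5,n)].round(4))
E
python3 - <<'E'
from plan import *
D=np.array([.431,-.2912]);P=np.array([.4293,-.3092])
arc(P,.034,79.5,-93,15)
E
```

```text
0 [[0.005, 0.0046], [0.009, 0.0101], [0.0118, 0.0163], [0.0133, 0.023], [0.0135, 0.0298]] end [ 0.4608 -0.2965]
5 [[-0.0012, 0.0067], [-0.0037, 0.013], [-0.0074, 0.0187], [-0.0122, 0.0236], [-0.0179, 0.0274]] end [ 0.457  -0.3289]
10 [[-0.0063, 0.0026], [-0.013, 0.0039], [-0.0198, 0.0038], [-0.0265, 0.0024], [-0.0327, -0.0003]] end [ 0.4275 -0.3432]
```

Request:
{"api": "arm_command", "payload": {
  "series": [
    [0.01,0.005,0.0046,0,0],
    [0.01,0.009,0.0101,0,0],
    [0.01,0.0118,0.0163,0,0],
    [0.01,0.0133,0.023,0,0],
    [0.01,0.0135,0.0298,0,0]
  ]
}}

```text
t: 4.1
tcp_pos: [0.4611, -0.2965, 0.0807]
eef_rot: [3.141, -0.001, 0.46]
wrist_force: [0.1, 0.3, 0.3]
gripper_width: 0.202
grasp_force: 15.0
```

Request:
{"api": "arm_command", "payload": {
  "series": [
    [0.01,-0.0012,0.0067,0,0],
    [0.01,-0.0037,0.013,0,0],
    [0.01,-0.0074,0.0187,0,0],
    [0.01,-0.0122,0.0236,0,0],
    [0.01,-0.0179,0.0274,0,0]
  ]
}}

```text
t: 4.72
tcp_pos: [0.4566, -0.3298, 0.0808]
eef_rot: [3.14, -0.0, 0.46]
wrist_force: [3.7, -1.2, -1.3]
gripper_width: 0.197
grasp_force: 15.0
```

Request:
{"api": "arm_command", "payload": {
  "series": [
    [0.01,-0.0063,0.0026,0,0],
    [0.01,-0.013,0.0039,0,0],
    [0.01,-0.0198,0.0038,0,0],
    [0.01,-0.0265,0.0024,0,0],
    [0.01,-0.0327,-0.0003,0,0]
  ]
}}

```text
t: 5.35
tcp_pos: [0.4262, -0.3432, 0.0806]
eef_rot: [-3.141, 0.0, 0.459]
wrist_force: [2.2, -3.0, -0.0]
gripper_width: 0.205
grasp_force: 15.0
```

Run:
```python
from plan import *
D=np.array([.431,-.2912])
arc(D,.0525,-93.5,-93.5-200,25)
```

```text
0 [[-0.0061, -0.0041], [-0.0115, -0.009], [-0.0163, -0.0146], [-0.0202, -0.0208], [-0.0232, -0.0275]] end [ 0.3949 -0.3293]
5 [[-0.002, -0.007], [-0.0031, -0.0143], [-0.0031, -0.0216], [-0.0021, -0.0289], [-0.0001, -0.0359]] end [ 0.3788 -0.2971]
10 [[0.003, -0.0067], [0.0068, -0.0129], [0.0115, -0.0185], [0.017, -0.0235], [0.023, -0.0276]] end [ 0.3872 -0.2622]
15 [[0.0066, -0.0032], [0.0135, -0.0055], [0.0207, -0.0068], [0.0281, -0.0071], [0.0354, -0.0063]] end [ 0.4161 -0.2409]
20 [[0.0071, 0.0018], [0.0139, 0.0045], [0.0203, 0.0081], [0.026, 0.0126], [0.0311, 0.0179]] end [ 0.4519 -0.2431]
```

Request:
{"api": "arm_command", "payload": {
  "series": [
    [0.01,-0.0061,-0.0041,0,0],
    [0.01,-0.0115,-0.009,0,0],
    [0.01,-0.0163,-0.0146,0,0],
    [0.01,-0.0202,-0.0208,0,0],
    [0.01,-0.0232,-0.0275,0,0]
  ]
}}

```text
t: 5.98
tcp_pos: [0.3941, -0.3281, 0.0807]
eef_rot: [3.142, -0.001, 0.46]
wrist_force: [6.0, -0.6, -2.5]
gripper_width: 0.2
grasp_force: 15.0
```

Run:
```python
from bench import *
import cv2
a=camera("top")["frame"][190:390,220:440];b=camera("scene")["frame"][150:290,220:374]
f=lambda i:cv2.resize(i,(400,400*i.shape[0]//i.shape[1]),interpolation=cv2.INTER_CUBIC)
a,b=f(a),f(b);h=min(len(a),len(b))
cv2.imwrite("pics/p3.png",cv2.hconcat([a[:h],b[:h]])[:,:,::-1])
```

```text
(no output)
```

View pics/p3.png

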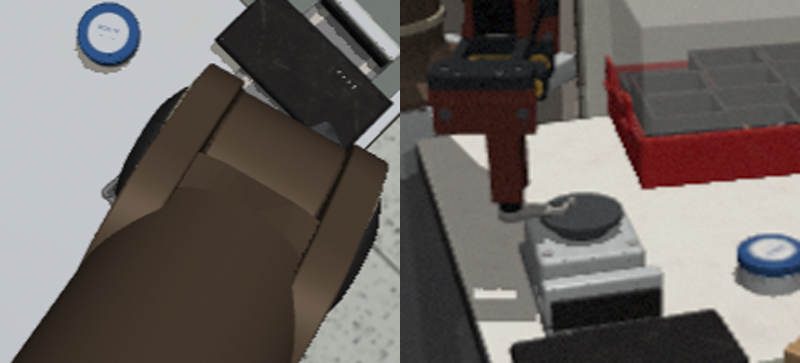

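The crank arm (510,212)-(570,205) in the right-hand crop is fully out and radial to the disc, and the knob is in the fingers. I'll crank on.

Request:
{"api": "arm_command", "payload": {
  "series": [
    [0.01,-0.002,-0.007,0,0],
    [0.01,-0.0031,-0.0143,0,0],
    [0.01,-0.0031,-0.0216,0,0],
    [0.01,-0.0021,-0.0289,0,0],
    [0.01,-0.0001,-0.0359,0,0]
  ]
}}

```text
t: 6.7
tcp_pos: [0.3793, -0.2969, 0.0808]
eef_rot: [3.139, -0.002, 0.46]
wrist_force: [8.7, -4.0, -8.0]
gripper_width: 0.202
grasp_force: 15.0
```

Request:
{"api": "arm_command", "payload": {
  "series": [
    [0.01,0.003,-0.0067,0,0],
    [0.01,0.0068,-0.0129,0,0],
    [0.01,0.0115,-0.0185,0,0],
    [0.01,0.017,-0.0235,0,0],
    [0.01,0.023,-0.0276,0,0]
  ]
}}

```text
t: 7.32
tcp_pos: [0.387, -0.2635, 0.0807]
eef_rot: [3.138, -0.0, 0.459]
wrist_force: [6.6, -10.3, -7.4]
gripper_width: 0.205
grasp_force: 15.0
```

Run:
```python
from plan import *
D=np.array([.4322,-.2922])
arc(D,.052,147.6,47.6,15)
arc(D,.052,47.6,7.6,10)
```

```text
0 [[0.0053, -0.0028], [0.011, -0.005], [0.0168, -0.0065], [0.0228, -0.0074], [0.0289, -0.0075]] end [ 0.4108 -0.2448]
5 [[0.006, 0.0006], [0.0119, 0.0018], [0.0177, 0.0038], [0.0231, 0.0064], [0.0282, 0.0096]] end [ 0.4404 -0.2408]
10 [[0.0047, 0.0038], [0.009, 0.0081], [0.0127, 0.0129], [0.0158, 0.018], [0.0183, 0.0235]] end [ 0.4673 -0.2538]
0 [[0.0012, 0.0034], [0.0022, 0.0069], [0.0029, 0.0105], [0.0033, 0.0141], [0.0035, 0.0177]] end [ 0.4783 -0.2681]
5 [[-0.0, 0.0036], [-0.0003, 0.0072], [-0.0009, 0.0108], [-0.0017, 0.0144], [-0.0027, 0.0178]] end [ 0.4837 -0.2853]
```

Request:
{"api": "arm_command", "payload": {
  "series": [
    [0.01,0.0055,-0.0018,0,0],
    [0.01,0.0112,-0.0036,0,0],
    [0.01,0.0171,-0.005,0,0],
    [0.01,0.023,-0.0058,0,0],
    [0.01,0.029,-0.0058,0,0]
  ]
}}

```text
t: 7.95
tcp_pos: [0.4077, -0.2449, 0.0805]
eef_rot: [-3.141, 0.004, 0.458]
wrist_force: [-2.7, -5.2, 2.9]
gripper_width: 0.203
grasp_force: 15.0
```

Request:
{"api": "arm_command", "payload": {
  "series": [
    [0.01,0.006,0.0006,0,0],
    [0.01,0.0119,0.0018,0,0],
    [0.01,0.0177,0.0038,0,0],
    [0.01,0.0231,0.0064,0,0],
    [0.01,0.0282,0.0096,0,0]
  ]
}}

```text
t: 8.57
tcp_pos: [0.4365, -0.2396, 0.0803]
eef_rot: [-3.138, 0.005, 0.459]
wrist_force: [-4.6, -0.2, 6.7]
gripper_width: 0.205
grasp_force: 15.0
```

Request:
{"api": "arm_command", "payload": {
  "series": [
    [0.01,0.0047,0.0038,0,0],
    [0.01,0.009,0.0081,0,0],
    [0.01,0.0127,0.0129,0,0],
    [0.01,0.0158,0.018,0,0],
    [0.01,0.0183,0.0235,0,0]
  ]
}}

```text
t: 9.2
tcp_pos: [0.4635, -0.2505, 0.0802]
eef_rot: [-3.136, 0.004, 0.46]
wrist_force: [-5.1, 6.1, 9.6]
gripper_width: 0.201
grasp_force: 15.0
```

Request:
{"api": "arm_command", "payload": {
  "series": [
    [0.01,0.0006,0.0017,0,0],
    [0.01,0.0012,0.0034,0,0],
    [0.01,0.0017,0.0052,0,0],
    [0.01,0.0022,0.0069,0,0],
    [0.01,0.0022,0.0069,0,0]
  ]
}}

```text
t: 9.82
tcp_pos: [0.4675, -0.2539, 0.0801]
eef_rot: [-3.133, 0.005, 0.461]
wrist_force: [-7.5, 10.6, 14.3]
gripper_width: 0.201
grasp_force: 15.0
```

Request:
{"api": "arm_command", "payload": {
  "series": [
    [0.01,0.0003,0.0018,0,0],
    [0.01,0.0006,0.0036,0,0],
    [0.01,0.0008,0.0054,0,0],
    [0.01,0.0008,0.0054,0,0],
    [0.01,0.0008,0.0054,0,0]
  ]
}}

```text
t: 10.45
tcp_pos: [0.4693, -0.2554, 0.0797]
eef_rot: [-3.128, 0.007, 0.463]
wrist_force: [-11.7, 18.9, 18.7]
gripper_width: 0.202
grasp_force: 15.0
```

Run:
```python
from bench import *
import cv2
print(read_state()['wrist_torque'])
b=camera("scene")["frame"][170:330,230:410]
cv2.imwrite("pics/p4.png",cv2.resize(b,None,fx=3.5,fy=3.5,interpolation=cv2.INTER_CUBIC)[:,:,::-1])
```

```text
[ 4.33861772  2.76116699 -0.1248608 ]
```

View pics/p4.png

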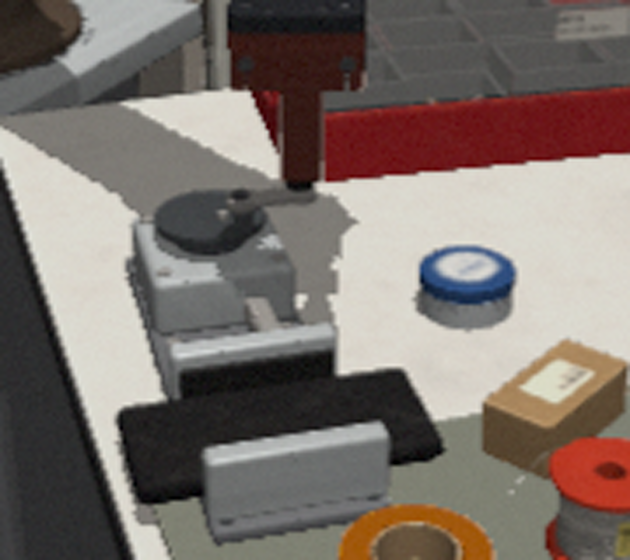

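The jaw at (250,360) has closed on the bank. The bank is straight, the tin and carton are unmoved, and the tangential force of about 22 N is well past bottoming. I'll fold back now.

Run:
```python
from plan import *
P=np.array([.4450,-.2795])
arc(P,.034,44.8,224.8,20)
```

```text
0 [[-0.0021, -0.0049], [-0.0049, -0.0094], [-0.0084, -0.0135], [-0.0125, -0.0169], [-0.0171, -0.0197]] end [ 0.4451 -0.2455]
5 [[-0.0049, -0.002], [-0.0101, -0.0032], [-0.0155, -0.0036], [-0.0208, -0.0031], [-0.026, -0.0018]] end [ 0.421  -0.2554]
10 [[-0.0049, 0.0021], [-0.0094, 0.0049], [-0.0135, 0.0084], [-0.0169, 0.0125], [-0.0197, 0.0171]] end [ 0.411  -0.2794]
15 [[-0.002, 0.0049], [-0.0032, 0.0101], [-0.0036, 0.0155], [-0.0031, 0.0208], [-0.0018, 0.026]] end [ 0.4209 -0.3035]
```

Request:
{"api": "arm_command", "payload": {
  "series": [
    [0.01,-0.0005,-0.0025,0,0],
    [0.01,-0.001,-0.005,0,0],
    [0.01,-0.0015,-0.0075,0,0],
    [0.01,-0.002,-0.01,0,0],
    [0.01,-0.002,-0.01,0,0]
  ]
}}

```text
t: 11.12
tcp_pos: [0.4666, -0.253, 0.0803]
eef_rot: [-3.139, 0.002, 0.46]
wrist_force: [-3.7, 5.6, 4.4]
gripper_width: 0.199
grasp_force: 15.0
```

Request:
{"api": "arm_command", "payload": {
  "series": [
    [0.01,-0.0021,-0.0049,0,0],
    [0.01,-0.0049,-0.0094,0,0],
    [0.01,-0.0084,-0.0135,0,0],
    [0.01,-0.0125,-0.0169,0,0],
    [0.01,-0.0171,-0.0197,0,0]
  ]
}}

```text
t: 11.75
tcp_pos: [0.4435, -0.2432, 0.0805]
eef_rot: [-3.14, 0.0, 0.46]
wrist_force: [0.5, 5.3, 0.3]
gripper_width: 0.203
grasp_force: 15.0
```

Request:
{"api": "arm_command", "payload": {
  "series": [
    [0.01,-0.005,-0.0035,0,0],
    [0.01,-0.0102,-0.005,0,0],
    [0.01,-0.0157,-0.0054,0,0],
    [0.01,-0.021,-0.0049,0,0],
    [0.01,-0.0262,-0.0036,0,0]
  ]
}}

```text
t: 12.38
tcp_pos: [0.4183, -0.2528, 0.0806]
eef_rot: [-3.141, 0.001, 0.46]
wrist_force: [-0.3, 2.0, -0.3]
gripper_width: 0.201
grasp_force: 15.0
```

Request:
{"api": "arm_command", "payload": {
  "series": [
    [0.01,-0.0049,0.0021,0,0],
    [0.01,-0.0094,0.0049,0,0],
    [0.01,-0.0135,0.0084,0,0],
    [0.01,-0.0169,0.0125,0,0],
    [0.01,-0.0197,0.0171,0,0]
  ]
}}

```text
t: 13.0
tcp_pos: [0.4083, -0.2773, 0.0806]
eef_rot: [-3.141, 0.001, 0.459]
wrist_force: [-4.8, 1.0, 0.3]
gripper_width: 0.2
grasp_force: 15.0
```

Request:
{"api": "arm_command", "payload": {
  "series": [
    [0.01,-0.0025,0.0049,0,0],
    [0.01,-0.0037,0.0101,0,0],
    [0.01,-0.0041,0.0155,0,0],
    [0.01,-0.0036,0.0208,0,0],
    [0.01,-0.0023,0.026,0,0]
  ]
}}

```text
t: 13.62
tcp_pos: [0.4188, -0.3015, 0.0807]
eef_rot: [3.141, -0.0, 0.46]
wrist_force: [-1.2, -1.4, -2.1]
gripper_width: 0.203
grasp_force: 15.0
```

Request:
{"api": "arm_command", "payload": {
  "series": [
    [0.01,0.0006,0.002,0,0],
    [0.01,0.0014,0.004,0,0],
    [0.01,0.0014,0.004,0,0]
  ]
}}

```text
t: 14.0
tcp_pos: [0.4219, -0.3041, 0.0807]
eef_rot: [3.141, -0.0, 0.46]
wrist_force: [-0.4, -1.6, -3.8]
gripper_width: 0.203
grasp_force: 15.0
```

Request:
{"api": "arm_command", "payload": {
  "series": [
    [0.01,0.001,0.002,0,0],
    [0.01,0.002,0.004,0,0],
    [0.01,0.002,0.004,0,0]
  ]
}}

```text
t: 14.38
tcp_pos: [0.4239, -0.3055, 0.0805]
eef_rot: [-3.139, 0.002, 0.46]
wrist_force: [-4.0, 2.9, 2.5]
gripper_width: 0.201
grasp_force: 15.0
```

The force now opposes the fold, so the arm is at its stop. I'll ease off, open and rise.

Request:
{"api": "arm_command", "payload": {
  "series": [
    [0.02,-0.0006,-0.002,0,0],
    [0.04,-0.0006,-0.002,0,0],
    [0.087,-0.0006,-0.002,0,0],
    [0.087,-0.0006,-0.002,0,0],
    [0.087,-0.0006,-0.002,0,0]
  ]
}}

```text
t: 15.0
tcp_pos: [0.4237, -0.3052, 0.0807]
eef_rot: [3.141, -0.0, 0.46]
wrist_force: [-0.5, -0.2, 0.5]
gripper_width: 0.646
grasp_force: 0.0
```

Request:
{"api": "arm_command", "payload": {
  "series": [
    [0.087,0,0,0,0],
    [0.087,0,0,-0.01,0],
    [0.087,0,0,-0.04,0],
    [0.087,0,0,-0.09,0],
    [0.087,0,0,-0.14,0]
  ]
}}

```text
t: 15.62
tcp_pos: [0.4234, -0.3049, 0.2227]
eef_rot: [3.142, -0.0, 0.46]
wrist_force: [0.6, -0.4, -0.0]
gripper_width: 0.989
grasp_force: 0.0
```

Request:
{"api": "arm_command", "payload": {
  "series": [
    [0.087,-0.05,0.037,0,0],
    [0.087,-0.1,0.07,0,0],
    [0.087,-0.15,0.11,0,0],
    [0.087,-0.2,0.15,0,0],
    [0.087,-0.25,0.18,0,0]
  ]
}}

```text
t: 16.25
tcp_pos: [0.2788, -0.579, 0.2215]
eef_rot: [3.141, -0.001, 0.461]
wrist_force: [0.8, -0.6, 0.3]
gripper_width: 0.988
grasp_force: 0.0
```

Request:
{"api": "arm_command", "payload": {
  "series": [
    [0.087,0,0,0,0],
    [0.087,0,0,0,0]
  ]
}}

```text
t: 16.5
tcp_pos: [0.2798, -0.5768, 0.2208]
eef_rot: [-3.141, -0.001, 0.46]
wrist_force: [0.8, 0.2, -0.2]
gripper_width: 0.991
grasp_force: 0.0
```

Run:
```python
from bench import *
import cv2
b=camera("top")["frame"][180:340,255:455]
cv2.imwrite("pics/p5.png",cv2.resize(b,None,fx=3.7,fy=3.7,interpolation=cv2.INTER_CUBIC)[:,:,::-1])
```

```text
(no output)
```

View pics/p5.png

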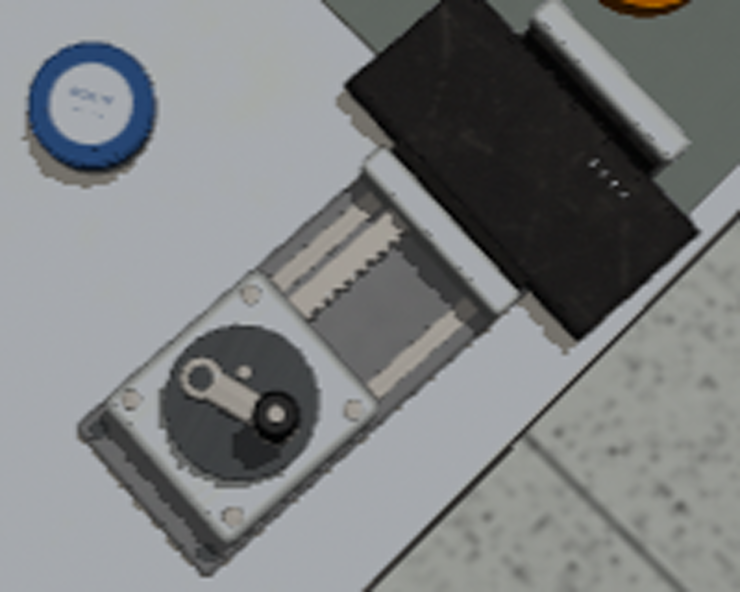

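The arm is folded in and the bank sits straight between the jaws. The pin is at crop (200,378) and the disc centre at (240,400), which puts the crank a little behind where I expected. I'll check whether it slipped back.

Run:
```python
from bench import *
from h import *
c=camera("top"); s=camera("scene")
k=3.7
g=lambda a,b,z: back(c,255+(a+.5)/k-.5,180+(b+.5)/k-.5,z)
D=g(240,402,.06);P=g(200,378,.067);K=g(277,412,.117)
a=lambda v:np.degrees(np.arctan2(v[1],v[0]))
print(D,P,K,"angP",a(P-D),np.linalg.norm((P-D)[:2]),"fold",a(K-P)-a(D-P))
k2=3.5;q=lambda x,y:(230+(x+.5)/k2-.5,170+(y+.5)/k2-.5)
P4=back(s,*q(238,200),.069);print("P4 pivot",P4,a(P4-D),np.linalg.norm((P4-D)[:2]), "knob base", back(s,*q(303,186),.069))
th=np.radians(-47);ex=np.array([np.cos(th),np.sin(th)])
for p,z in (((385,150),.045),((520,290),.045),((395,148),.045),((530,35),.045),((655,172),.045)): print(p,(g(*p,z)-D)[:2]@ex)
for p in ((350,88),(578,338),(445,0),(697,233)): print("bank",(g(*p,.027)-D)[:2]@ex)
```

```text
[ 0.43149094 -0.29089998  0.06      ] [ 0.44033315 -0.27528631  0.067     ] [ 0.42406192 -0.30561332  0.117     ] angP 60.47658771601915 0.017943553981386716 fold 1.3086923474277228
P4 pivot [ 0.44755246 -0.28513308  0.069     ] 19.75069664329684 0.017065449470545672 knob base [ 0.47108443 -0.25384002  0.069     ]
(385, 150) 0.11352933730682187
(520, 290) 0.1140969003050109
(395, 148) 0.11708818933846811
(530, 35) 0.19011998674169303
(655, 172) 0.18771617868018683
bank 0.12376060352525949
bank 0.12071634885845561
bank 0.17889007263382975
bank 0.18693067870314056
```

The folded arm was pushed about 10-15° back at the end of the fold, so some clamping was lost. There is plenty of time, so I'll unfold, retighten and fold in again without the final push.

Request:
{"api": "arm_command", "payload": {
  "series": [
    [0.087,0.05,-0.036,0,0],
    [0.087,0.1,-0.072,0,0],
    [0.087,0.15,-0.108,0,0],
    [0.087,0.2,-0.144,0,0],
    [0.087,0.25,-0.18,0,0]
  ]
}}

```text
t: 17.27
tcp_pos: [0.4248, -0.302, 0.2213]
eef_rot: [3.141, -0.001, 0.462]
wrist_force: [0.5, -0.1, 0.6]
gripper_width: 0.989
grasp_force: 0.0
```

Request:
{"api": "arm_command", "payload": {
  "series": [
    [0.087,0,0,0,0],
    [0.087,0,0,0,0],
    [0.087,0,0,0,0]
  ]
}}

```text
t: 17.65
tcp_pos: [0.4229, -0.3061, 0.2207]
eef_rot: [3.141, 0.0, 0.458]
wrist_force: [-1.0, 0.2, 0.4]
gripper_width: 0.993
grasp_force: 0.0
```

Run:
```python
from plan import *
D=np.array([.4312,-.2912]);P=np.array([.4399,-.2755])
arc(P,.034,241,61,20)
```

```text
0 [[-0.0027, -0.0046], [-0.0046, -0.0096], [-0.0057, -0.0148], [-0.006, -0.0201], [-0.0055, -0.0254]] end [ 0.4072 -0.2849]
5 [[0.0014, -0.0052], [0.0035, -0.01], [0.0064, -0.0145], [0.01, -0.0185], [0.0141, -0.0219]] end [ 0.4102 -0.259 ]
10 [[0.0046, -0.0027], [0.0096, -0.0046], [0.0148, -0.0057], [0.0201, -0.006], [0.0254, -0.0055]] end [ 0.4305 -0.2428]
15 [[0.0052, 0.0014], [0.01, 0.0035], [0.0145, 0.0064], [0.0185, 0.01], [0.0219, 0.0141]] end [ 0.4564 -0.2458]
```

Request:
{"api": "arm_command", "payload": {
  "series": [
    [0.087,0.001,-0.0006,0.04,0],
    [0.087,0.001,-0.0006,0.09,0],
    [0.087,0.001,-0.0006,0.14,0],
    [0.06,0.001,-0.0006,0.14,0],
    [0.03,0.001,-0.0006,0.14,0]
  ]
}}

```text
t: 18.27
tcp_pos: [0.4246, -0.3052, 0.082]
eef_rot: [3.14, -0.001, 0.459]
wrist_force: [-0.5, -0.4, 0.4]
gripper_width: 0.802
grasp_force: 0.0
```

Request:
{"api": "arm_command", "payload": {
  "series": [
    [0.02,0,0,0,0],
    [0.01,0,0,0,0],
    [0.01,0,0,0,0],
    [0.01,0,0,0,0],
    [0.01,0,0,0,0]
  ],
  "grip_force": 15
}}

```text
t: 18.9
tcp_pos: [0.4242, -0.3041, 0.0807]
eef_rot: [3.142, -0.0, 0.46]
wrist_force: [0.2, -0.6, -0.1]
gripper_width: 0.234
grasp_force: 0.0
```

Request:
{"api": "arm_command", "payload": {
  "series": [
    [0.01,0,0,0,0],
    [0.01,0,0,0,0],
    [0.01,0,0,0,0]
  ]
}}

```text
t: 19.27
tcp_pos: [0.4242, -0.3042, 0.0807]
eef_rot: [3.141, -0.0, 0.46]
wrist_force: [-0.5, -0.4, 1.2]
gripper_width: 0.2
grasp_force: 15.0
```

Request:
{"api": "arm_command", "payload": {
  "series": [
    [0.01,-0.0027,-0.0046,0,0],
    [0.01,-0.0046,-0.0096,0,0],
    [0.01,-0.0057,-0.0148,0,0],
    [0.01,-0.006,-0.0201,0,0],
    [0.01,-0.0055,-0.0254,0,0]
  ]
}}

```text
t: 19.9
tcp_pos: [0.4086, -0.2833, 0.0807]
eef_rot: [3.141, -0.001, 0.46]
wrist_force: [5.6, 1.1, -3.8]
gripper_width: 0.201
grasp_force: 15.0
```

Request:
{"api": "arm_command", "payload": {
  "series": [
    [0.01,0.0014,-0.0052,0,0],
    [0.01,0.0035,-0.01,0,0],
    [0.01,0.0064,-0.0145,0,0],
    [0.01,0.01,-0.0185,0,0],
    [0.01,0.0141,-0.0219,0,0]
  ]
}}

```text
t: 20.52
tcp_pos: [0.4118, -0.2587, 0.0808]
eef_rot: [3.139, -0.001, 0.46]
wrist_force: [5.4, -3.6, -7.0]
gripper_width: 0.205
grasp_force: 15.0
```

Request:
{"api": "arm_command", "payload": {
  "series": [
    [0.01,0.0046,-0.0027,0,0],
    [0.01,0.0096,-0.0046,0,0],
    [0.01,0.0148,-0.0057,0,0],
    [0.01,0.0201,-0.006,0,0],
    [0.01,0.0254,-0.0055,0,0]
  ]
}}

```text
t: 21.15
tcp_pos: [0.4308, -0.2428, 0.0807]
eef_rot: [3.141, 0.001, 0.459]
wrist_force: [1.0, -6.0, -2.0]
gripper_width: 0.202
grasp_force: 15.0
```

Request:
{"api": "arm_command", "payload": {
  "series": [
    [0.01,0.0052,0.0014,0,0],
    [0.01,0.01,0.0035,0,0],
    [0.01,0.0145,0.0064,0,0],
    [0.01,0.0185,0.01,0,0],
    [0.01,0.0219,0.0141,0,0]
  ]
}}

```text
t: 21.78
tcp_pos: [0.457, -0.2445, 0.0806]
eef_rot: [-3.141, 0.001, 0.46]
wrist_force: [-2.2, -3.2, 2.8]
gripper_width: 0.2
grasp_force: 15.0
```

Run:
```python
from plan import *
D=np.array([.4312,-.2912])
arc(D,.052,61,31,15)
```

```text
0 [[0.001, 0.0015], [0.002, 0.0031], [0.0029, 0.0046], [0.0037, 0.0062], [0.0045, 0.0079]] end [ 0.4639 -0.2508]
5 [[0.0007, 0.0017], [0.0014, 0.0033], [0.002, 0.0051], [0.0026, 0.0068], [0.003, 0.0085]] end [ 0.4704 -0.2571]
10 [[0.0004, 0.0018], [0.0008, 0.0035], [0.0011, 0.0053], [0.0013, 0.0071], [0.0015, 0.0089]] end [ 0.4758 -0.2644]
```

Request:
{"api": "arm_command", "payload": {
  "series": [
    [0.01,0.001,0.0015,0,0],
    [0.01,0.002,0.0031,0,0],
    [0.01,0.0029,0.0046,0,0],
    [0.01,0.0037,0.0062,0,0],
    [0.01,0.0045,0.0079,0,0]
  ]
}}

```text
t: 22.4
tcp_pos: [0.463, -0.2481, 0.0804]
eef_rot: [-3.138, 0.002, 0.46]
wrist_force: [-6.9, 3.6, 6.1]
gripper_width: 0.203
grasp_force: 15.0
```

Request:
{"api": "arm_command", "payload": {
  "series": [
    [0.01,0.0007,0.0017,0,0],
    [0.01,0.0014,0.0033,0,0],
    [0.01,0.002,0.0051,0,0],
    [0.01,0.0026,0.0068,0,0],
    [0.01,0.003,0.0085,0,0]
  ]
}}

```text
t: 23.02
tcp_pos: [0.4689, -0.2527, 0.0802]
eef_rot: [-3.135, 0.003, 0.461]
wrist_force: [-8.7, 8.0, 9.4]
gripper_width: 0.202
grasp_force: 15.0
```

Request:
{"api": "arm_command", "payload": {
  "series": [
    [0.01,0.0004,0.0018,0,0],
    [0.01,0.0008,0.0035,0,0],
    [0.01,0.0011,0.0053,0,0],
    [0.01,0.0013,0.0065,0,0],
    [0.01,0.0013,0.0065,0,0]
  ]
}}

```text
t: 23.65
tcp_pos: [0.4713, -0.2542, 0.0797]
eef_rot: [-3.129, 0.005, 0.463]
wrist_force: [-13.2, 17.2, 16.0]
gripper_width: 0.202
grasp_force: 15.0
```

Request:
{"api": "arm_command", "payload": {
  "series": [
    [0.01,-0.0002,-0.003,0,0],
    [0.01,-0.0004,-0.006,0,0],
    [0.01,-0.0006,-0.009,0,0],
    [0.01,-0.0008,-0.011,0,0],
    [0.01,-0.0008,-0.011,0,0]
  ]
}}

```text
t: 24.28
tcp_pos: [0.4683, -0.2514, 0.0802]
eef_rot: [-3.14, 0.002, 0.46]
wrist_force: [-4.5, -1.1, 1.2]
gripper_width: 0.201
grasp_force: 15.0
```

Run:
```python
from plan import *
P=np.array([.4437,-.2783])
arc(P,.0343,48,222,20)
```

```text
0 [[-0.0023, -0.0047], [-0.0052, -0.009], [-0.0088, -0.0127], [-0.0129, -0.0159], [-0.0175, -0.0185]] end [ 0.4428 -0.244 ]
5 [[-0.0049, -0.0018], [-0.01, -0.0029], [-0.0152, -0.0032], [-0.0203, -0.0027], [-0.0254, -0.0014]] end [ 0.4194 -0.254 ]
10 [[-0.0048, 0.002], [-0.0092, 0.0048], [-0.0132, 0.0081], [-0.0166, 0.0121], [-0.0194, 0.0165]] end [ 0.4094 -0.2774]
15 [[-0.0021, 0.0048], [-0.0034, 0.0098], [-0.004, 0.015], [-0.0037, 0.0202], [-0.0027, 0.0253]] end [ 0.4182 -0.3013]
```

Request:
{"api": "arm_command", "payload": {
  "series": [
    [0.01,-0.0033,-0.0047,0,0],
    [0.01,-0.0067,-0.009,0,0],
    [0.01,-0.0105,-0.0128,0,0],
    [0.01,-0.0148,-0.016,0,0],
    [0.01,-0.0195,-0.0187,0,0]
  ]
}}

```text
t: 24.9
tcp_pos: [0.4437, -0.2421, 0.0806]
eef_rot: [-3.14, -0.001, 0.461]
wrist_force: [0.6, 4.7, -0.8]
gripper_width: 0.203
grasp_force: 15.0
```

Request:
{"api": "arm_command", "payload": {
  "series": [
    [0.01,-0.0049,-0.0018,0,0],
    [0.01,-0.01,-0.0029,0,0],
    [0.01,-0.0152,-0.0032,0,0],
    [0.01,-0.0203,-0.0027,0,0],
    [0.01,-0.0254,-0.0014,0,0]
  ]
}}

```text
t: 25.52
tcp_pos: [0.4191, -0.2531, 0.0806]
eef_rot: [-3.14, 0.001, 0.46]
wrist_force: [-2.3, 3.3, 1.4]
gripper_width: 0.198
grasp_force: 15.0
```

Request:
{"api": "arm_command", "payload": {
  "series": [
    [0.01,-0.0048,0.002,0,0],
    [0.01,-0.0092,0.0048,0,0],
    [0.01,-0.0132,0.0081,0,0],
    [0.01,-0.0166,0.0121,0,0],
    [0.01,-0.0194,0.0165,0,0]
  ]
}}

```text
t: 26.15
tcp_pos: [0.4102, -0.2778, 0.0806]
eef_rot: [3.141, 0.0, 0.459]
wrist_force: [-1.9, 0.9, -1.0]
gripper_width: 0.2
grasp_force: 15.0
```

Request:
{"api": "arm_command", "payload": {
  "series": [
    [0.01,-0.0021,0.0048,0,0],
    [0.01,-0.0034,0.0098,0,0],
    [0.01,-0.004,0.015,0,0],
    [0.01,-0.0037,0.0202,0,0],
    [0.01,-0.0027,0.0253,0,0]
  ]
}}

```text
t: 26.78
tcp_pos: [0.4202, -0.3005, 0.0806]
eef_rot: [-3.142, -0.001, 0.461]
wrist_force: [2.3, 4.3, -4.7]
gripper_width: 0.201
grasp_force: 15.0
```

Request:
{"api": "arm_command", "payload": {
  "series": [
    [0.02,0.0015,0,0,0],
    [0.04,0.0015,0,0,0],
    [0.087,0.0015,0,0,0],
    [0.087,0.0015,0,0,0],
    [0.087,0.0015,0,0,0]
  ]
}}

```text
t: 27.4
tcp_pos: [0.4204, -0.3003, 0.0807]
eef_rot: [3.141, 0.0, 0.46]
wrist_force: [0.3, -0.1, 0.7]
gripper_width: 0.644
grasp_force: 0.0
```

Request:
{"api": "arm_command", "payload": {
  "series": [
    [0.087,0,0,0,0],
    [0.087,0,0,-0.01,0],
    [0.087,0,0,-0.04,0],
    [0.087,0,0,-0.09,0],
    [0.087,0,0,-0.14,0]
  ]
}}

```text
t: 28.02
tcp_pos: [0.4203, -0.3001, 0.2227]
eef_rot: [3.142, -0.0, 0.46]
wrist_force: [1.0, -0.1, -0.3]
gripper_width: 0.994
grasp_force: 0.0
```

Request:
{"api": "arm_command", "payload": {
  "series": [
    [0.087,-0.05,0.037,0,0],
    [0.087,-0.1,0.07,0,0],
    [0.087,-0.15,0.11,0,0],
    [0.087,-0.2,0.15,0,0],
    [0.087,-0.25,0.18,0,0]
  ]
}}

```text
t: 28.65
tcp_pos: [0.2758, -0.5742, 0.2215]
eef_rot: [3.141, -0.0, 0.461]
wrist_force: [0.6, -0.6, 0.4]
gripper_width: 0.994
grasp_force: 0.0
```

Request:
{"api": "arm_command", "payload": {
  "series": [
    [0.087,0,0,0,0],
    [0.087,0,0,0,0]
  ]
}}

```text
t: 28.9
tcp_pos: [0.2767, -0.5719, 0.2208]
eef_rot: [-3.141, -0.001, 0.46]
wrist_force: [-0.5, 0.4, 0.3]
gripper_width: 0.99
grasp_force: 0.0
```

Run:
```python
from bench import *
import cv2
b=camera("top")["frame"][180:340,255:455]
cv2.imwrite("pics/p6.png",cv2.resize(b,None,fx=3.7,fy=3.7,interpolation=cv2.INTER_CUBIC)[:,:,::-1])
```

```text
(no output)
```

View pics/p6.png

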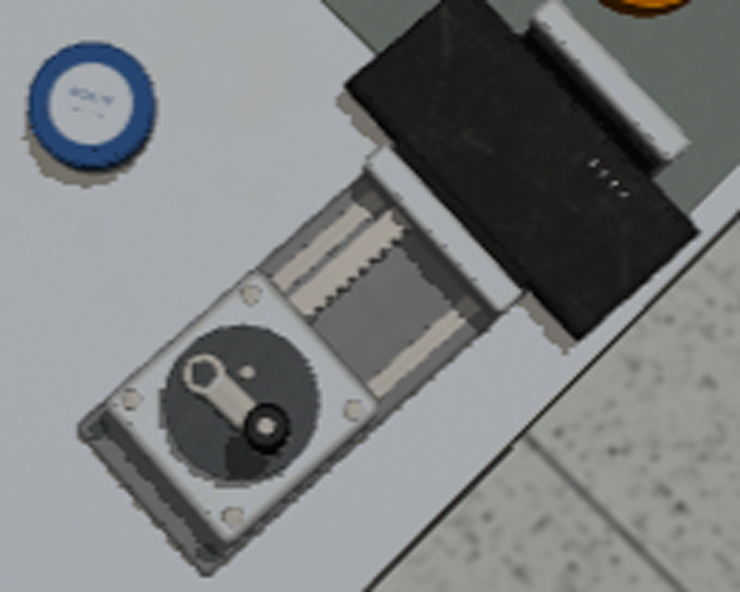

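Run:
```python
from bench import *
from h import *
c=camera("top");k=3.7
g=lambda a,b,z: back(c,255+(a+.5)/k-.5,180+(b+.5)/k-.5,z)
D=g(240,402,.06);P=g(203,372,.067);K=g(266,426,.117)
a=lambda v:np.degrees(np.arctan2(v[1],v[0]))
print(K,"angP",a(P-D),np.linalg.norm((P-D)[:2]),"fold",a(D-P)-a(K-P),np.linalg.norm((K-P)[:2]))
```

```text
[ 0.41890604 -0.3015877   0.117     ] angP 52.23393187237112 0.01828921335224076 fold 5.64216255064683 0.03461321601711387
```

The fold angle is about 0.1 rad, under the 0.35 limit. The crank is about 8° tighter than before, the bank is straight and flat, the tin is in place and the arm is clear.

```bash
python3 -c "
from bench import *
print(hand_in())"
```

```text
the job is handed in; nothing more can be done
None
```

I've handed the job in: the power bank is clamped between both jaws and the crank arm is folded in to about 0.1 rad (limit 0.35). The first fold-in backed the crank off slightly, so I retightened to about 21 N at the knob and folded in again; the remaining jaw force and the verdict weren't reported.

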